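Load a bar in the sprung holding fixture and latch its clamp

ROBOT

A 6-joint arm with a two-finger parallel gripper is mounted at the origin on a cart in front of the work surface, level with it; the furniture and walls round the work are solid. World frame = base frame: x ahead of the robot, y to its left, z up, the work surface at z = 0. Lengths are in mm, angles in degrees, forces in N, time in s.
With the tool pointing down it reaches from about 300 to 850 mm from the base axis. Payload 4.2 kg.
Tool frame: the origin (TCP) lies at the very end of the fingers, on their centre line; the grasp point (between the pads) lies 19 mm behind it; z points along the fingers, y is the line along which they close (so a half turn about z gives the same grasp; the last joint's range is limited). The gripper opens to 91 mm and grips with 3 to 60 N. Pads are 32 mm wide; open, the fingers measure 118 mm over their backs; the gripper's body (76 mm by 178 mm) begins 60 mm behind the grasp point.
Start: joints at [-72.422, 18.312, 89.639, -0, 72.044, -1.146], TCP at [184.587, -544.583, 213.976] pointing down, gripper open.
Joint ranges: [-177.97, 177.97], [-48.28, 115.42], [12.27, 149.76], [-77.06, 257.06], [2.81, 150.46], [-146.56, 146.56]. Speed limits (degrees/s): [147.25, 147.25, 180, 180, 180, 180].

INTERFACE

Orientations are given as [roll, pitch, yaw] about the fixed x, y, z axes, in that order (R = Rz(yaw) Ry(pitch) Rx(roll)).
In Python, from workcell import env, eyes gives the robot as it stands.
- The arm moves only by the tool send_rows, never from a script. Its argument "targets" is text: rows parted by semicolons, each of 7 numbers parted by spaces: the shift along the tool's x, y, z in m, then the turn, a rotation vector about the tool's x, y, z in degrees, then the opening in per cent of the stroke, from 0 (shut) to 100 (fully open). A call has 1 to 12 rows; each row is the pose to reach, as a shift and turn from the pose commanded when the call began, along the tool's axes at that moment; what a row does not reach only later rows make up. A row lasts 1/12 s, in which the tool goes at most 41.7 mm and 7.16 degrees, less where a joint would pass 70% of its speed; a pose out of reach is approached as far as the arm can. A call with a gripper value outside its range is refused whole. The fingers move at their own pace and stop on an object; "grip_force" is the grip in N (left out, the last holds). Time passes only in rows, so rows that repeat a pose let the fingers close. It gives the time, the measured TCP pose, the force, the opening and the grip force at its end, in the units of the state.
- env.state(): the state, without advancing time (a new reading comes with each control period).
- eyes.grab_frame(name): name is "side" or "top"; returns a dict with "image" (384x512x3 uint8, blue, green, red), "fovy" (degrees; the focal length in pixels is half the picture's height over the tangent of half this angle, whatever the lens; pixels are square), "cx", "cy" (the principal point, pixels), "eye" and "attitude" of the camera in the world. Camera axes: x right, y up, looking along -z (the intrinsics and any distortion apply to the point x, -y, -z); pixel columns grow to the right and rows downward; lengths in mm; the calibration is good to about 2 mm. A picture is of the moment at which its call begins. There is no depth.
- env.job_done(): hands the job in; it is judged then, once.
The state is a dict: "time_s": time; "qpos": joint angles; "qvel": joint speeds; "effort": joint torques, N m; "ee_pos": TCP position; "ee_rot": TCP orientation; "force": force on the tool from outside, world axes, zero at the start; "torque": the same for the moment, N m; "gripper_width": finger opening in mm; "gripper_force": force on a finger pad.
Only numpy, scipy, OpenCV 4.12 (cv2) and the standard library are available. Lean on these libraries where they do the work, as an engineer would, in place of code of your own. Each camera call takes 0.05 s, during which the arm holds its last target. There are 200 camera calls.

TASK

Load the loose round steel bar into the grey and blue holding fixture: push its one end against the sprung brass plunger, tip its other end down in front of the steel end stop and let go, so that the bar lies flat in both rests between plunger and stop. Then press the red pad of the raised clamp lever down until its detent holds it down on the bar. Leave the tape measure, the wrench and the paint marker where they are.

Things in the scene. Friction and masses are not known exactly. Their poses are not given: they have to be found in the camera images.
- round_bar: The workpiece: brown round steel bar, 16 mm diameter, 120 mm long, about 0.19 kg, loose, lying on the table. Origin: on its underside as it first lies, half way along; its y axis runs along the bar, its z axis up. The two ends are alike. It can be gripped at mid-length and does not roll.
- bar_centre (a point): The centre of the bar (8 mm above its origin as it first lies).
- fixture: Holding fixture fixed to the table: grey plate (x -48 to 158, y -125 to 137, z 0 to 10 mm) with blue blocks. Origin at table height under the middle of the bay; z up; the bay runs along y over x = 0: plunger at its -y end, end stop at its +y end. Loaded, the bar lies along y with its centre at (0, 0, 48) mm. Between the rests there is only the plate, so fingers have room beside the bar.
- rest_plunger (a point): Middle of the floor of the steel rest near the plunger: fixture (0, -35, 40) mm. The rest is 20 mm long (y -45 to -25 mm); its floor, z = 40 mm, is 20 mm wide between cheeks that flare to a 34 mm opening at z = 55 mm.
- rest_stop (a point): Middle of the floor of the like steel rest near the end stop: fixture (0, 47, 40) mm, y 36 to 58 mm.
- stop_top (a point): Middle of the top edge of the end stop's face, fixture (0, 60, 53) mm: the loaded bar's end bears on this face. From the free plunger to this face is only 110 mm, so the 120 mm bar goes in only with the plunger pushed back more than 10 mm, and then springs against the stop when let go.
- plunger (a joint): Brass sprung plunger, a 20 mm disc on the bay axis at z = 48 mm, facing +y, before a blue block (y -113 to -83, top z = 65 mm). Value = how far it is pushed in, toward -y of the fixture: 0 m free, face at y = -50 mm; 0.010 m with the bar loaded; 0.022 m at most. It takes 2 N at first, 3.7 N at 10 mm.
- clamp_lever (a joint): Clamp lever on a shaft along the fixture's y, at x = 80, z = 50 mm. 0 rad = raised 1.05 rad above level by a spring; grows as it is pressed down toward -x, 1.05 at most (level). It resists with 3 to 5 N at the pad, up to about 14 N near 0.6 as it climbs the detent; past 0.8 the detent draws it down and holds it. On a loaded bar its rubber foot (y = 52 mm) comes to rest at about 1.02 rad.
- lever_pad (a point): Middle of the top face of the red press pad at the lever's end (56 mm along the lever, 38 wide, 12 thick), 122 mm along the lever from the hinge axis and 14 mm off it. In the fixture frame about (31, 113, 163) mm raised, its face looking up and to +x, and (-42, 113, 64) mm pressed, its face up.
- lever_hinge (a point): Point of the lever's hinge axis abreast of the pad: (80, 113, 50) mm in the fixture frame. The axis is the fixture's y.
- tape: Bystander: yellow tape measure, 39 x 90 x 64 mm, loose; origin at the centre of its underside.
- wrench: Bystander: bright adjustable wrench, 43 x 211 x 17 mm, loose, lying flat; origin at the centre of its underside, y along it.
- marker: Bystander: white paint marker with a red cap, 128 mm long, 17 mm thick, loose; origin at the middle of its underside, y along it.
Things that resemble listed ones, but are neither listed nor needed, are in the scene too. Leave any orange or pink look-alike of the round_bar alone.

How it is judged:
By the outcome, as a careful person would: the job done as asked, in the order asked, and still so for the second after the job is handed in, with the robot touching nothing.
It also fails if it takes over 54 s, if anything falls off the work surface, if the arm or the gripper's body presses on something with over 40 N, if the wrist force passes 120 N, or if a joint passes its speed limit or range.

## Working session

There is one attempt and no reset: what is moved stays moved. The work goes in short steps, Python scripts to look and compute and a tool call to move; the robot and the scene stay as the last step left them, time stands still between calls to the robot, and variables do not carry over. Pictures are saved under pics/ and viewed, at most 13 in all, crops included, and the job is handed in when it is done.

Besides the shell and the picture viewer there is one more tool, called after "Emit:" in YAML: its name, and indented under it one key for each argument. send_rows: Moves the arm, as the interface text tells. Its arguments: {"type":"object","properties":{"targets":{"type":"string"},"grip_force":{"type":"number"}},"required":["targets"]}

```bash
ls; mkdir -p pics; python3 - <<'E'
from workcell import env, eyes
import cv2
for n in("side","top"):
    f=eyes.grab_frame(n); cv2.imwrite(f"pics/{n}0.png",f["image"])
    print(n,{k:v for k,v in f.items() if k!="image"})
print(env.state())
E
```

```text
pics
side {'fovy': 51.647238598359536, 'cx': 251.94023401535105, 'cy': 190.94081322948833, 'eye': array([ 445.03601337, -901.41758938,  670.37827035]), 'attitude': array([59.54467537, -0.9094878 , -6.44801645])}
top {'fovy': 57.62567200440566, 'cx': 253.68229868564302, 'cy': 188.62770736420327, 'eye': array([ 434.82407682,    9.52827715, 1039.81048896]), 'attitude': array([  6.24988174,  -1.01767946, -90.79189166])}
{'time_s': 0.1, 'qpos': array([-7.24243645e+01,  1.83492428e+01,  8.96989231e+01, -1.08462440e-03,
        7.20463085e+01, -1.14705512e+00]), 'qvel': array([-0.05443057, -0.11252776, -0.03731468,  0.04266366,  0.07763876,
        0.01009749]), 'effort': array([ 9.58324817e-04, -4.13328373e+01, -2.32508594e+01,  7.28659588e-02,
        4.22262400e-02, -4.56875625e-05]), 'ee_pos': array([ 184.41332821, -544.13942463,  213.19503721]), 'ee_rot': array([-1.79905524e+02, -8.60188984e-04,  1.87230251e+01]), 'force': array([ 0.57569201,  0.07895008, -0.25038133]), 'torque': array([-0.03561367,  0.00082552, -0.00234652]), 'gripper_force': 0.0, 'gripper_width': 91.53385158064734}
```

View pics/top0.png

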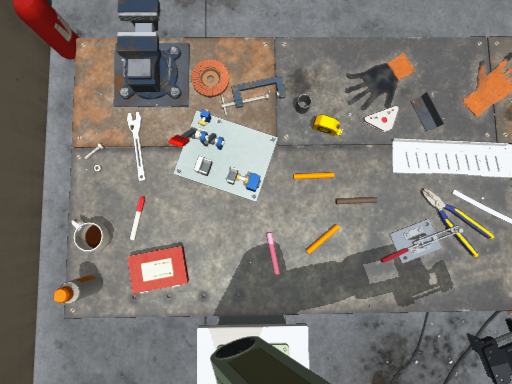

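View pics/side0.png

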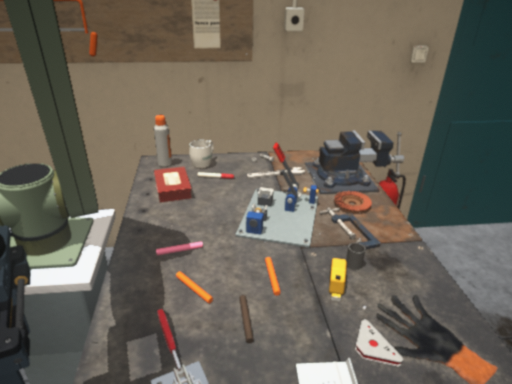

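The top view shows the brown bar at about (356,200). The fixture plate is centred at about (225,155), with its plunger block at (253,181) and the red pad at (178,140). Pink and orange look-alikes lie near the bar. Next I measure the bar and the fixture.

```bash
cat > h.py <<'E'
import numpy as np, cv2
from scipy.spatial.transform import Rotation as R
from workcell import env, eyes
def ray(f,p):
    F=192/np.tan(np.radians(f["fovy"]/2)); p=np.atleast_2d(p).astype(float)
    d=np.c_[(p[:,0]-f["cx"])/F,-(p[:,1]-f["cy"])/F,-np.ones(len(p))]
    return R.from_euler("xyz",f["attitude"],degrees=True).apply(d)
def onz(f,p,z):
    d=ray(f,p); e=f["eye"]; return e+d*((z-e[2])/d[:,2])[:,None]
def pix(f,P):
    F=192/np.tan(np.radians(f["fovy"]/2))
    c=R.from_euler("xyz",f["attitude"],degrees=True).inv().apply(np.atleast_2d(P)-f["eye"])
    return np.c_[f["cx"]-F*c[:,0]/c[:,2], f["cy"]+F*c[:,1]/c[:,2]]
def tri(fa,pa,fb,pb):
    a,b=ray(fa,pa)[0],ray(fb,pb)[0]
    s=np.linalg.lstsq(np.c_[a,-b],fb["eye"]-fa["eye"],rcond=None)[0]
    A,B=fa["eye"]+a*s[0],fb["eye"]+b*s[1]; return (A+B)/2,np.linalg.norm(A-B)
E
python3 - <<'E'
from h import *
fs={n:eyes.grab_frame(n) for n in("top","side")}
rois={"top":(330,190,390,212),"side":(232,285,262,350)}
for n,f in fs.items():
    im=f["image"].astype(int); x0,y0,x1,y1=rois[n]
    b,g,r=im[...,0],im[...,1],im[...,2]
    m=((r-b)>22)&(r<150); k=np.zeros_like(m); k[y0:y1,x0:x1]=m[y0:y1,x0:x1]
    q=max(cv2.findContours(k.astype(np.uint8),0,2)[0],key=cv2.contourArea); rc=cv2.minAreaRect(q)
    (cx,cy),ax,_=rc; bx=cv2.boxPoints(rc); print(n,rc)
    e=[bx[i:i+2].mean(0) for i in range(2)]; L=[np.linalg.norm(bx[1]-bx[0]),np.linalg.norm(bx[2]-bx[1])]
    ends=[(bx[0]+bx[1])/2,(bx[2]+bx[3])/2] if L[0]<L[1] else [(bx[1]+bx[2])/2,(bx[3]+bx[0])/2]
    E=onz(f,ends,9); print("bar ends",E.round(1),"mid",E.mean(0).round(1),"len",np.linalg.norm(E[1]-E[0]).round(1),"yaw",np.degrees(np.arctan2(*(E[1]-E[0])[[1,0]])).round(1))
# plate light mask
f=fs["top"]; im=f["image"]; hsv=cv2.cvtColor(im,cv2.COLOR_BGR2HSV)
print("plate hsv",hsv[175,235],hsv[150,255],hsv[180,290])
c=cv2.resize(f["image"][95:210,160:290],None,fx=6,fy=5.2*6/5.2,interpolation=2)[:600]
cv2.imwrite("pics/ct.png",cv2.resize(f["image"][100:208,165:285],None,fx=5.5,fy=5.5,interpolation=2))
cv2.imwrite("pics/cs.png",cv2.resize(fs["side"]["image"][135:255,230:330],None,fx=5,fy=5,interpolation=2))
E
```

```text
top ((356.48773193359375, 200.2179412841797), (4.734657287597656, 39.18037796020508), 87.51044464111328)
bar ends [[ 510.9 -374.6    9. ]
 [ 507.3 -257.2    9. ]] mid [ 509.1 -315.9    9. ] len 117.4 yaw 91.8
side ((245.58108520507812, 316.48651123046875), (43.894527435302734, 6.575958251953125), 80.53767395019531)
bar ends [[ 506.8 -246.1    9. ]
 [ 510.5 -366.2    9. ]] mid [ 508.7 -306.1    9. ] len 120.1 yaw -88.3
plate hsv [102  23 169] [ 84  17 223] [ 24  19 134]
```

View pics/ct.png

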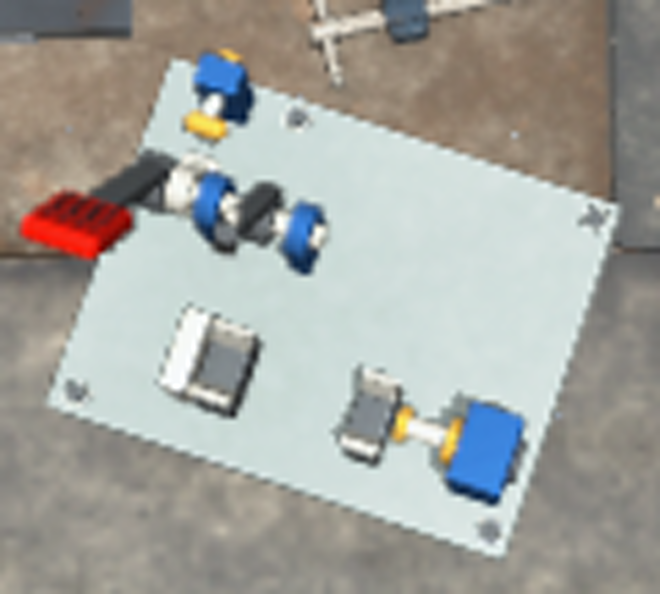

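View pics/cs.png

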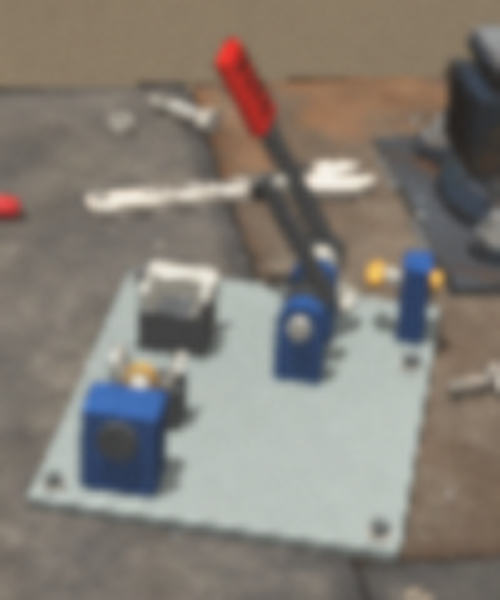

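```bash
python3 - <<'E'
from h import *
C=np.array([[158,137],[158,-125],[-48,-125],[-48,137]],float)
T=np.array([[178,58],[621,205],[503,557],[50,403]])/5.5+[165,100]-0.4
S=np.array([[437,300],[400,555],[30,497],[135,272]])/5.+[230,135]-0.4
ft,fs=eyes.grab_frame("top"),eyes.grab_frame("side")
for f,p in((ft,T),(fs,S)):
    W=onz(f,p,10)[:,:2]; 
    a=C-C.mean(0);b=W-W.mean(0);H=a.T@b;th=np.arctan2(H[0,1]-H[1,0],H[0,0]+H[1,1])
    Rm=np.array([[np.cos(th),-np.sin(th)],[np.sin(th),np.cos(th)]]);sc=np.trace(a@Rm.T@b.T)/np.sum(a*a)
    t=W.mean(0)-Rm@C.mean(0);print("origin",t.round(1),"yaw",np.degrees(th).round(2),"scale",sc.round(4),"res",(W-(C@Rm.T+t)).round(1).tolist())
# common table points: other landmarks by colour
def cen(f,lo,hi,roi):
    h=cv2.inRange(cv2.cvtColor(f["image"],cv2.COLOR_BGR2HSV),lo,hi);x0,y0,x1,y1=roi
    ys,xs=np.nonzero(h[y0:y1,x0:x1]);return np.array([xs.mean()+x0,ys.mean()+y0]),len(xs)
for nm,lo,hi,rt,rs in [("pink",(150,70,80),(179,255,255),(260,228,285,278),(150,235,210,260)),
  ("orA",(5,150,100),(22,255,255),(290,168,338,184),(262,250,285,300)),("orB",(5,150,100),(22,255,255),(303,222,345,258),(172,266,216,306))]:
    a,na=cen(ft,lo,hi,rt);b,nb=cen(fs,lo,hi,rs)
    print(nm,na,nb,onz(ft,a,10).round(1),onz(fs,b,10).round(1),tri(ft,a,fs,b))
# straightness: bench front edge top image row ~317
g=cv2.cvtColor(ft["image"],cv2.COLOR_BGR2GRAY).astype(int)
print("edge",[(x,int(25+np.argmax(np.diff(g[25:50,x]).__abs__()))) for x in range(80,505,40)])
E
```

```text
origin [596.3  83.6] yaw -19.44 scale 0.9866 res [[-2.0, -1.7], [0.0, 2.4], [1.4, 1.5], [0.6, -2.1]]
origin [596.2  85.7] yaw -18.71 scale 0.9975 res [[-0.1, 7.4], [-3.0, -2.4], [-0.6, 1.0], [3.7, -6.0]]
pink 204 316 [[350.1 -64.8  10. ]] [[353.1 -63.8  10. ]] (array([351.67784153, -64.69483394,  10.78350858]), np.float64(2.9491529260256))
orA 162 252 [[ 585.1 -189.7   10. ]] [[ 585.  -191.9   10. ]] (array([ 585.38689648, -190.04488311,    8.24153523]), np.float64(0.04720287038022349))
orB 179 313 [[ 397.  -209.1   10. ]] [[ 398.2 -210.7   10. ]] (array([ 397.56996259, -209.39198102,    8.72739473]), np.float64(1.1701203635628579))
edge [(80, 37), (120, 35), (160, 42), (200, 36), (240, 36), (280, 36), (320, 36), (360, 36), (400, 36), (440, 36), (480, 41)]
```

```bash
python3 - <<'E'
from h import *
ft,fs=eyes.grab_frame("top"),eyes.grab_frame("side")
a=cv2.resize(ft["image"][185:215,325:390],None,fx=9,fy=9,interpolation=0)
b=cv2.resize(fs["image"][285:352,225:270],None,fx=8,fy=8,interpolation=0)
o=np.zeros((540,800,3),np.uint8)
o[:270,:585][:a.shape[0],:a.shape[1]]=a[:, :420] if False else a
o2=np.zeros((540,800,3),np.uint8); s=cv2.resize(a,None,fx=.72,fy=.72); o2[:s.shape[0],:s.shape[1]]=s; o2[:536,430:790]=b
cv2.imwrite("pics/bar.png",o2)
print(pix(fs,[[507.5,-257,16],[511,-375,16],[511,-375,0]]),tri(ft,(356.5,200.2),fs,(245.6,316.5)))
E
```

```text
[[242.71443836 296.08619123]
 [249.9496211  339.39386611]
 [249.84346086 344.74790437]] (array([ 508.58354749, -314.28191398,   14.03820039]), np.float64(0.48654124003145727))
```

View pics/bar.png

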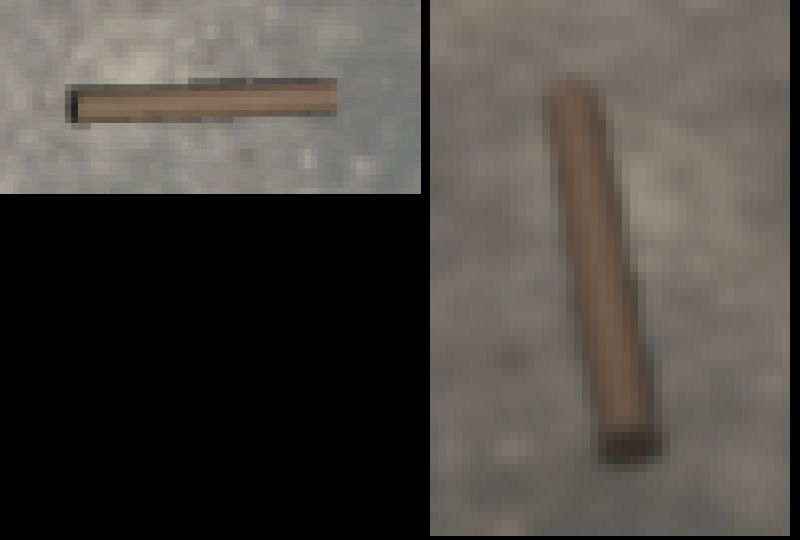

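Once I allow for the bar's shaded end face and its 16 mm top height, the two views agree: centre (509,-315,8), axis 91.8°. The fixture is at about (596,84), yaw -19.4°.

```bash
cat >> h.py <<'E'
def rel(pos,rpy):
    s=env.state(); A=R.from_euler("xyz",s["ee_rot"],degrees=True); B=R.from_euler("xyz",rpy,degrees=True)
    d=A.inv().apply(np.array(pos)-s["ee_pos"]); w=(A.inv()*B).as_rotvec(degrees=True)
    print("shift m",(d/1000).round(4),"rotvec",w.round(2),"t",round(s["time_s"],2)); return d,w
E
python3 - <<'E'
from h import *
rel([509,-315.5,110],[180,0,91.8])
# refine plate: mask + polygon
f=eyes.grab_frame("top"); h=cv2.inRange(cv2.cvtColor(f["image"],cv2.COLOR_BGR2HSV),(70,5,185),(110,45,255))
k=np.zeros_like(h);k[100:210,165:285]=h[100:210,165:285]
q=max(cv2.findContours(k,0,1)[0],key=cv2.contourArea)[:,0].astype(float)
C=np.array([[197.4,110.5],[277.9,137.3],[256.5,201.3],[174.1,173.3]])-.4
L=[]
for i in range(4):
    a,b=C[i],C[(i+1)%4];u=(b-a)/np.linalg.norm(b-a);n=np.array([-u[1],u[0]]);s=(q-a)@u;d=(q-a)@n
    m=(abs(d)<2.5)&(s>6)&(s<np.linalg.norm(b-a)-6)
    vx,vy,x,y=cv2.fitLine(q[m].astype(np.float32),cv2.DIST_HUBER,0,.01,.01).ravel(); L.append((vx,vy,x,y));print(m.sum(),end=" ")
P=[]
for i in range(4):
    a,b=L[i-1],L[i]; t=np.linalg.solve([[a[0],-b[0]],[a[1],-b[1]]],[b[2]-a[2],b[3]-a[3]]);P.append([a[2]+a[0]*t[0],a[3]+a[1]*t[0]])
print(np.round(P,1).tolist()); W=onz(f,P,10)[:,:2]
M=np.array([[158,137],[158,-125],[-48,-125],[-48,137]],float);r,_=R.align_vectors(np.c_[W-W.mean(0),np.zeros(4)],np.c_[M-M.mean(0),np.zeros(4)])
th=r.as_euler("xyz")[2];c,s=np.cos(th),np.sin(th);Q=np.array([[c,-s],[s,c]]);t=W.mean(0)-Q@M.mean(0)
print("fix",t.round(1),np.degrees(th).round(2),(W-M@Q.T-t).round(1).tolist())
E
```

```text
shift m [ 0.3808 -0.1127  0.1039] rotvec [-1.000e-02 -0.000e+00 -7.308e+01] t 0.4
65 52 71 40 [[196.5, 110.9000015258789], [276.5, 137.39999389648438], [255.5, 200.5], [173.5, 172.6999969482422]]
fix [595.7  85.2] -19.42 [[-3.7, -2.1], [-1.1, 3.8], [3.0, 1.5], [1.8, -3.2]]
```

Emit:
send_rows:
  targets: "0.38 -0.113 0.10 0 0 -73 50;0.38 -0.113 0.10 0 0 -73 50;0.38 -0.113 0.10 0 0 -73 50;0.38 -0.113 0.10 0 0 -73 50;0.38 -0.113 0.10 0 0 -73 50;0.38 -0.113 0.10 0 0 -73 50;0.38 -0.113 0.10 0 0 -73 50;0.38 -0.113 0.10 0 0 -73 50;0.38 -0.113 0.10 0 0 -73 50;0.38 -0.113 0.10 0 0 -73 50;0.38 -0.113 0.10 0 0 -73 50;0.38 -0.113 0.10 0 0 -73 50"
  grip_force: 30

```text
time_s: 1.45
ee_pos: [509.0, -314.3, 113.2]
ee_rot: [-179.9, -0.0, 91.9]
force: [-0.5, -0.1, -0.5]
gripper_width: 45.9
gripper_force: 0.0
```

```bash
python3 - <<'E'
from h import *
rel([509,-315.5,3],[180,0,91.8]); print(env.state()["ee_pos"],env.state()["ee_rot"])
E
```

```text
shift m [-1.200e-03  1.000e-04  1.102e-01] rotvec [-0.08 -0.03  0.1 ] t 1.45
[ 509.01836743 -314.30309797  113.19243096] [-1.79923319e+02 -2.71576334e-02  9.18984452e+01]
```

Emit:
send_rows:
  targets: "-0.001 0 0.03 0 0 0 50;-0.001 0 0.06 0 0 0 50;-0.001 0 0.09 0 0 0 50;-0.001 0 0.105 0 0 0 50;-0.001 0 0.111 0 0 0 50;-0.001 0 0.111 0 0 0 50;-0.001 0 0.111 0 0 0 0;-0.001 0 0.111 0 0 0 0;-0.001 0 0.111 0 0 0 0;-0.001 0 0.111 0 0 0 0;-0.001 0 0.111 0 0 0 0;-0.001 0 0.111 0 0 0 0"
  grip_force: 40

```text
time_s: 2.45
ee_pos: [508.7, -316.9, 3.9]
ee_rot: [179.9, 0.1, 91.7]
force: [-0.4, 0.3, 3.4]
gripper_width: 15.6
gripper_force: 40.0
```

```bash
cat >> h.py <<'E'
FO=np.array([596,84.5,0.]); FY=-19.4; BX=1.0; BZ=-4.1
def goal(c,th):
    "bar centre c in the fixture frame, +y end raised by th degrees -> relative move"
    F=R.from_euler("z",FY,degrees=True); T=F*R.from_euler("x",th,degrees=True)*R.from_euler("xyz",[180,0,90],degrees=True)
    return rel(FO+F.apply(c)-T.apply([BX,0,BZ]),T.as_euler("xyz",degrees=True))
def where():
    s=env.state(); T=R.from_euler("xyz",s["ee_rot"],degrees=True); F=R.from_euler("z",FY,degrees=True)
    c=F.inv().apply(s["ee_pos"]+T.apply([BX,0,BZ])-FO); a=F.inv().apply(T.apply([1,0,0])); fo=F.inv().apply(s["force"])
    print("bar c",c.round(1),"axis",a.round(3),"ends",(c-60*a).round(1),(c+60*a).round(1),"force fix",fo.round(1))
E
python3 - <<'E'
from h import *
goal([0,14,160],10)
E
```

```text
shift m [ 0.4112  0.1045 -0.1522] rotvec [-1.76  9.93 21.09] t 2.45
```

Emit:
send_rows:
  targets: "0 0 -0.04 0 0 0 0;0 0 -0.08 0 0 0 0;0 0 -0.12 0 0 0 0;0 0 -0.155 0 0 0 0;0 0 -0.155 0 0 0 0"

```text
time_s: 2.87
ee_pos: [511.9, -318.8, 165.9]
ee_rot: [179.3, 0.5, 91.7]
force: [0.1, -0.2, -0.8]
gripper_width: 15.4
gripper_force: 40.0
```

```bash
python3 - <<'E'
from h import *
goal([0,14,160],10)
E
```

```text
shift m [0.4134 0.1011 0.0078] rotvec [-1.07 10.24 21.15] t 2.87
```

Emit:
send_rows:
  targets: "0.04 0.01 0 0 1 2 0;0.08 0.02 0 0 2 4 0;0.12 0.03 0.001 0 3 6 0;0.16 0.04 0.002 0 4 8 0;0.2 0.05 0.003 -0.5 5 10 0;0.24 0.06 0.004 -0.5 6 12 0;0.28 0.07 0.005 -0.5 7 14 0;0.32 0.08 0.006 -1 8 16 0;0.36 0.09 0.007 -1 9 18 0;0.39 0.097 0.008 -1 10 20 0;0.413 0.101 0.008 -1.1 10.2 21.1 0;0.413 0.101 0.008 -1.1 10.2 21.1 0"

```text
time_s: 3.87
ee_pos: [596.0, 103.4, 148.5]
ee_rot: [-179.0, -10.2, 70.7]
force: [-0.0, 0.2, -1.7]
gripper_width: 16.2
gripper_force: 40.0
```

Emit:
send_rows:
  targets: "0 0 0 0 0 0 0;0 0 0 0 0 0 0;0 0 0 0 0 0 0"

```text
time_s: 4.12
ee_pos: [596.4, 98.2, 149.4]
ee_rot: [-179.2, -10.1, 70.4]
force: [1.0, -0.3, -1.6]
gripper_width: 15.6
gripper_force: 40.0
```

```bash
python3 - <<'E'
from h import *
where(); goal([0,14,60],10)
for n in("top","side"):
    f=eyes.grab_frame(n); F=R.from_euler("z",FY,degrees=True)
    print(n,pix(f,FO+F.apply([[0,-45,149],[0,73,170],[0,-35,40],[0,60,53],[0,-98,65]])).round(1).tolist())
    x,y,w,h=(165,95,120,110) if n=="top" else (225,130,120,125)
    cv2.imwrite(f"pics/a_{n}.png",cv2.resize(f["image"][y:y+h,x:x+w],None,fx=4.5,fy=4.5,interpolation=2))
a,b=[cv2.imread(f"pics/a_{n}.png") for n in("top","side")]
o=np.zeros((600,800,3),np.uint8)
a=cv2.resize(a,(400,367));b=cv2.resize(b,(400,417));o[:367,:400]=a;o[:417,400:]=b;cv2.imwrite("pics/a.png",o)
E
```

```text
bar c [ -4.1  13.3 153.6] axis [0.003 0.984 0.176] ends [ -4.3 -45.8 143.1] [ -4.   72.4 164.1] force fix [ 1.   0.  -1.6]
shift m [-0.0158  0.0055  0.0922] rotvec [-0.81 -0.11 -0.15] t 4.12
top [[234.2, 170.0], [189.6, 153.8], [232.3, 175.0], [200.7, 163.8], [253.1, 180.8]]
side [[259.6, 178.8], [268.1, 154.1], [259.3, 210.2], [265.9, 190.3], [254.8, 214.8]]
```

View pics/a.png

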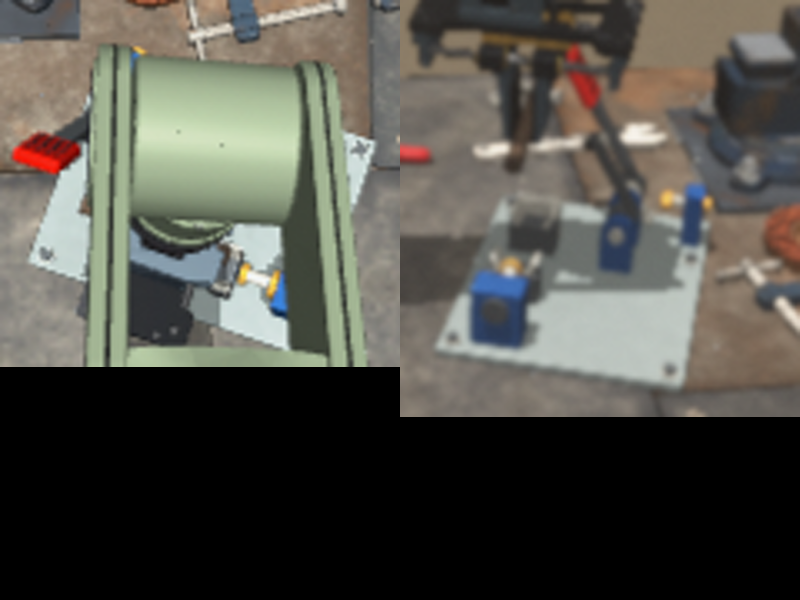

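The side view shows the bar's near end at about px (259.5,178), above the bay. The fixture landmarks land where my fitted pose predicts them (plunger block at 255, stop at 266). I'll go lower, then compare the bar with the rests directly.

Emit:
send_rows:
  targets: "-0.004 0.002 0.02 -0.4 0 0 0;-0.008 0.004 0.04 -0.8 0 0 0;-0.012 0.0055 0.06 -0.8 0 0 0;-0.0125 0.0055 0.07 -0.8 0 0 0;-0.0125 0.0055 0.07 -0.8 0 0 0;-0.0125 0.0055 0.07 -0.8 0 0 0;-0.0125 0.0055 0.07 -0.8 0 0 0"

```text
time_s: 4.8
ee_pos: [602.1, 97.7, 80.0]
ee_rot: [179.9, -10.2, 70.5]
force: [0.6, 0.0, -1.2]
gripper_width: 16.0
gripper_force: 40.0
```

```bash
python3 - <<'E'
from h import *
where(); goal([0,14,60],10)
F=R.from_euler("z",FY,degrees=True)
s=env.state(); T=R.from_euler("xyz",s["ee_rot"],degrees=True); c=s["ee_pos"]+T.apply([BX,0,BZ]); a=T.apply([1,0,0])
f=eyes.grab_frame("side"); print("pred near end",pix(f,[c-60*a]), "mid",pix(f,[c]))
im=f["image"].astype(int); m=((im[...,2]-im[...,0])>22)&(im[...,2]<150)
for r in range(182,204,2):
    xs=np.nonzero(m[r,250:275])[0]+250; print(r,xs.min() if len(xs) else None,xs.max() if len(xs) else None,end="; ")
print(pix(f,FO+F.apply([[0,-45,50],[0,-50,48],[0,-60,55]])).round(1).tolist())
cv2.imwrite("pics/b.png",cv2.resize(f["image"][165:245,225:305],None,fx=7.5,fy=7.5,interpolation=2))
E
```

```text
bar c [ 1.4 14.7 84.2] axis [0.002 0.984 0.178] ends [  1.3 -44.3  73.6] [ 1.5 73.8 94.9] force fix [ 0.6  0.3 -1.2]
shift m [-0.005  -0.0014  0.0237] rotvec [ 0.15 -0.23 -0.11] t 4.8
pred near end [[259.39006815 202.12277818]] mid [[263.69455678 188.74599996]]
182 None None; 184 None None; 186 None None; 188 None None; 190 None None; 192 None None; 194 None None; 196 262 262; 198 None None; 200 None None; 202 None None; [[258.7, 209.2], [258.3, 210.7], [257.6, 210.5]]
```

View pics/b.png

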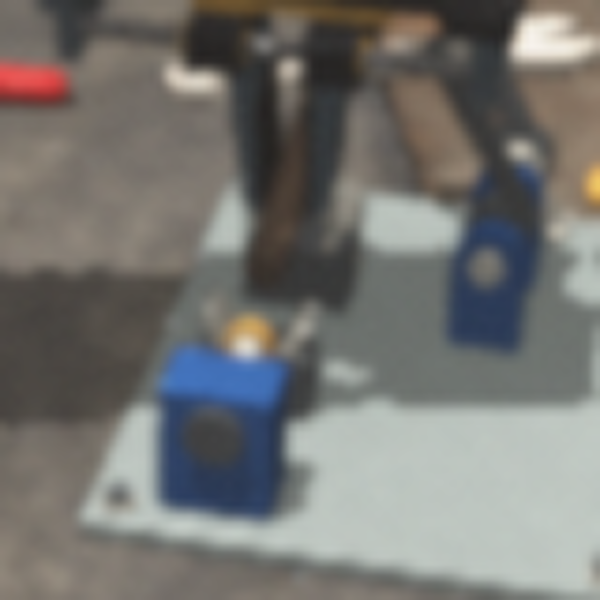

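The bar's end is at px (260.6,201). The plunger disc is at 258.3 and the cheek middle at about 260, so I shift about 2 mm toward -x and lower.

Emit:
send_rows:
  targets: "-0.002 -0.002 0.008 0 0 0 0;-0.004 -0.002 0.016 0 -0.2 0 0;-0.005 -0.002 0.022 0 -0.2 0 0;-0.005 -0.002 0.022 0 -0.2 0 0;-0.005 -0.002 0.022 0 -0.2 0 0;-0.005 -0.002 0.022 0 -0.2 0 0"

```text
time_s: 5.35
ee_pos: [599.0, 97.5, 56.2]
ee_rot: [180.0, -10.0, 70.5]
force: [-0.5, 0.3, -2.5]
gripper_width: 15.3
gripper_force: 40.0
```

```bash
python3 - <<'E'
from h import *
where(); goal([-0.7,14,60],10);goal([-0.7,-4,60],10)
E
```

```text
bar c [-1.5 13.6 60.4] axis [0.002 0.985 0.173] ends [ -1.6 -45.5  50. ] [-1.4 72.7 70.8] force fix [-0.6  0.1 -2.5]
shift m [0.0004 0.0008 0.0005] rotvec [ 0.03  0.03 -0.1 ] t 5.35
shift m [-0.0174  0.0009 -0.0027] rotvec [ 0.03  0.03 -0.1 ] t 5.35
```

Emit:
send_rows:
  targets: "-0.003 0 -0.0005 0 0 0 0;-0.005 0 -0.001 0 0 0 0;-0.0075 0 -0.0015 0 0 0 0;-0.01 0 -0.002 0 0 0 0;-0.01 0 -0.002 0 0 0 0;-0.01 0 -0.002 0 0 0 0;-0.01 0 -0.002 0 0 0 0"

```text
time_s: 5.93
ee_pos: [595.8, 88.0, 56.7]
ee_rot: [180.0, -10.0, 70.5]
force: [1.1, 2.8, -2.6]
gripper_width: 15.6
gripper_force: 40.0
```

```bash
python3 - <<'E'
from h import *
where(); goal([-0.7,-4,60],10)
E
```

```text
bar c [-1.4  3.5 60.9] axis [0.002 0.985 0.174] ends [ -1.5 -55.6  50.5] [-1.3 62.6 71.3] force fix [ 0.1  3.  -2.6]
shift m [-0.0076  0.0007 -0.0004] rotvec [ 0.06  0.   -0.11] t 5.93
```

Emit:
send_rows:
  targets: "-0.003 0.0005 -0.0003 0 0 0 0;-0.006 0.0007 -0.0005 0 0 0 0;-0.008 0.0007 -0.0005 0 0 0 0;-0.008 0.0007 -0.0005 0 0 0 0;-0.008 0.0007 -0.0005 0 0 0 0;-0.008 0.0007 -0.0005 0 0 0 0"

```text
time_s: 6.43
ee_pos: [593.6, 80.3, 55.8]
ee_rot: [180.0, -10.0, 70.5]
force: [0.5, 4.3, 0.3]
gripper_width: 15.3
gripper_force: 40.0
```

```bash
python3 - <<'E'
from h import *
where(); 
e=np.array([-0.7,-64,49.8])
for th in (7,4,2,0):
    t=np.radians(th); goal(e+[0,60*np.cos(t),60*np.sin(t)]-[0,0,(1-th/10)*.8],th)
E
```

```text
bar c [-0.9 -4.5 60. ] axis [0.002 0.985 0.174] ends [ -1.  -63.6  49.6] [-0.8 54.6 70.4] force fix [-0.9  4.2  0.3]
shift m [-0.0007  0.0002  0.0031] rotvec [ 0.04 -2.99 -0.11] t 6.43
shift m [-0.0012  0.0002  0.0064] rotvec [ 0.04 -5.99 -0.11] t 6.43
shift m [-0.0016  0.0002  0.0085] rotvec [ 0.04 -7.99 -0.11] t 6.43
shift m [-0.0021  0.0002  0.0107] rotvec [ 0.04 -9.99 -0.11] t 6.43
```

Emit:
send_rows:
  targets: "-0.0004 0.0002 0.001 0 -1.5 -0.1 0;-0.0007 0.0002 0.003 0 -3 -0.1 0;-0.001 0.0002 0.0045 0 -4.5 -0.1 0;-0.0012 0.0002 0.006 0 -6 -0.1 0;-0.0016 0.0002 0.008 0 -8 -0.1 0;-0.0018 0.0002 0.009 0 -9 -0.1 0;-0.002 0.0002 0.01 0 -10 -0.1 0;-0.002 0.0002 0.01 0 -10 -0.1 0;-0.002 0.0002 0.01 0 -10 -0.1 0"

```text
time_s: 7.18
ee_pos: [593.8, 80.1, 45.3]
ee_rot: [180.0, 0.0, 70.6]
force: [1.0, 3.6, -1.7]
gripper_width: 15.7
gripper_force: 40.0
```

```bash
python3 - <<'E'
from h import *
where(); goal([-0.7,-4,48],0)
f=eyes.grab_frame("side"); cv2.imwrite("pics/c.png",cv2.resize(f["image"][155:235,225:305],None,fx=7.5,fy=7.5,interpolation=2))
E
```

```text
bar c [-0.6 -3.9 49.4] axis [-0.  1. -0.] ends [ -0.5 -63.9  49.4] [-0.6 56.1 49.3] force fix [-0.3  3.7 -1.7]
shift m [-0.0001 -0.0001  0.0014] rotvec [0.04 0.01 0.02] t 7.18
```

View pics/c.png

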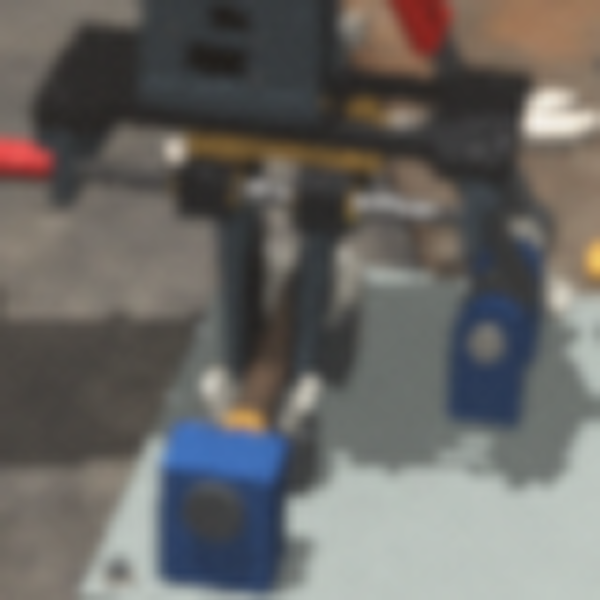

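The bar is level between the cheeks with the plunger pushed back. I lower until it touches, then release.

Emit:
send_rows:
  targets: "0 0 0.001 0 0 0 0;0 0 0.002 0 0 0 0;0 0 0.002 0 0 0 0;0 0 0.002 0 0 0 0;0 0 0.002 0 0 0 0"

```text
time_s: 7.65
ee_pos: [593.8, 79.6, 43.9]
ee_rot: [179.9, 0.0, 70.6]
force: [-0.1, 2.6, 3.8]
gripper_width: 15.7
gripper_force: 40.0
```

Emit:
send_rows:
  targets: "0 0 0 0 0 0 35;0 0 0 0 0 0 35;0 0 0 0 0 0 35;0 0 0 0 0 0 35;0 0 0 0 0 0 35"

```text
time_s: 8.07
ee_pos: [593.0, 79.4, 43.0]
ee_rot: [-180.0, 0.1, 70.6]
force: [-0.4, -0.8, 0.6]
gripper_width: 32.0
gripper_force: 0.0
```

Emit:
send_rows:
  targets: "0 0 -0.02 0 0 0 35;0 0 -0.05 0 0 0 35;0 0 -0.08 0 0 0 35;0 0 -0.12 0 0 0 35;0 0 -0.16 0 0 0 35;-0.03 0 -0.18 0 0 0 35;-0.07 0 -0.18 0 0 0 10;-0.11 0 -0.18 0 0 0 0;-0.15 0 -0.18 0 0 0 0;-0.18 0 -0.18 0 0 0 0;-0.18 0 -0.18 0 0 0 0;-0.18 0 -0.18 0 0 0 0"

```text
time_s: 9.07
ee_pos: [533.0, -91.2, 223.5]
ee_rot: [-180.0, 0.0, 70.4]
force: [-0.5, 0.7, 0.3]
gripper_width: 0.7
gripper_force: 0.0
```

```bash
python3 - <<'E'
from h import *
o=np.zeros((600,800,3),np.uint8); F=R.from_euler("z",FY,degrees=True)
for n,(x,y,w,h),ox in (("top",(165,100,120,110),0),("side",(225,150,100,110),400)):
    f=eyes.grab_frame(n); s=cv2.resize(f["image"][y:y+h,x:x+w],None,fx=400/w,fy=400/w,interpolation=2)
    o[:s.shape[0],ox:ox+400]=s; print(n,((pix(f,FO+F.apply([[0,-60,56],[0,60,56],[31,113,163],[80,113,50]]))-[x,y])*400/w+[ox,0]).round().tolist())
cv2.imwrite("pics/d.png",o)
E
```

```text
top [[251.0, 257.0], [118.0, 212.0], [48.0, 127.0], [93.0, 108.0]]
side [[531.0, 241.0], [564.0, 158.0], [622.0, 7.0], [676.0, 144.0]]
```

View pics/d.png

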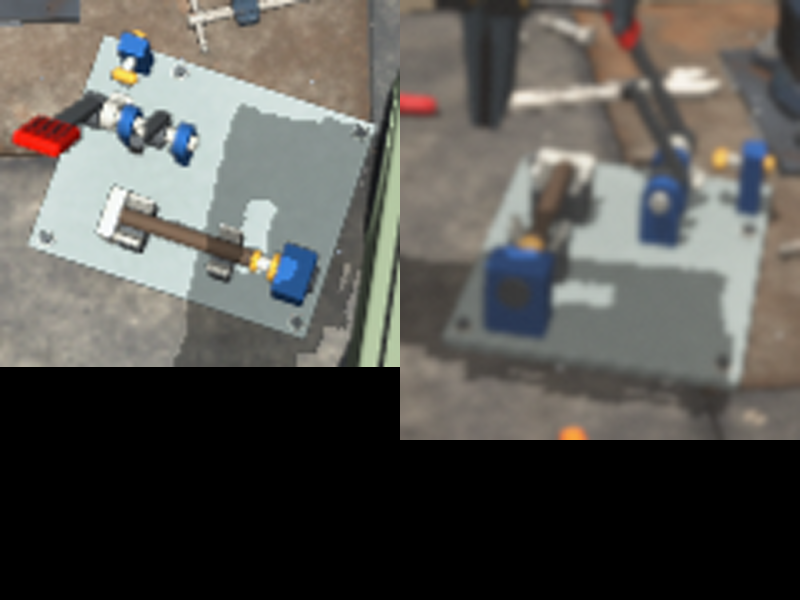

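The bar lies flat in both rests between plunger and stop: its ends are at (252,258) and (120,215) in the top crop, as predicted. The lever is still raised. Next is the press path, an arc about the hinge with shut fingers.

```bash
cat >> h.py <<'E'
def fx():
    s=env.state(); return R.from_euler("z",-FY,degrees=True).apply(s["ee_pos"]-FO)
def arc(al,press=2.,h=14.,r=128):
    a=np.radians(al); return np.array([80-r*np.cos(a)+(14-press)*np.sin(a)+h,113,50+r*np.sin(a)+(14-press)*np.cos(a)])
def fgoal(p):
    F=R.from_euler("z",FY,degrees=True); return rel(FO+F.apply(p),[180,0,90+FY])
E
python3 - <<'E'
from h import *
print(fx()); fgoal([62,113,225]); fgoal([62,113,168])
p0=np.array([62,113,168])
for al in (60,50,40,30,20,10,2,-2): d=arc(al)-p0; print(al,"tool shift",(d[[1,0]]/1000).round(4),(-d[2]/1000).round(4))
E
```

```text
[  -0.8883314  -184.71686146  223.3840955 ]
shift m [ 0.2977  0.0628 -0.0017] rotvec [ 0.    0.01 -0.01] t 9.17
shift m [0.2977 0.0628 0.0553] rotvec [ 0.    0.01 -0.01] t 9.17
60 tool shift [ 0.     -0.0216] 0.0011
50 tool shift [ 0.     -0.0411] 0.0122
40 tool shift [ 0.     -0.0583] 0.0265
30 tool shift [ 0.     -0.0729] 0.0436
20 tool shift [ 0.     -0.0842] 0.0629
10 tool shift [ 0.    -0.092] 0.084
2 tool shift [ 0.     -0.0955] 0.1015
-2 tool shift [ 0.     -0.0963] 0.1105
```

Emit:
send_rows:
  targets: "0.03 0.015 -0.002 0 0 0 0;0.07 0.03 -0.002 0 0 0 0;0.11 0.045 -0.002 0 0 0 0;0.15 0.063 -0.002 0 0 0 0;0.19 0.063 -0.002 0 0 0 0;0.23 0.063 -0.002 0 0 0 0;0.27 0.063 0 0 0 0 0;0.298 0.063 0.01 0 0 0 0;0.298 0.063 0.03 0 0 0 0;0.298 0.063 0.05 0 0 0 0;0.298 0.063 0.055 0 0 0 0;0.298 0.063 0.055 0 0 0 0"

```text
time_s: 10.17
ee_pos: [690.8, 171.7, 165.7]
ee_rot: [-179.8, 0.2, 70.7]
force: [-0.4, 0.6, -0.5]
gripper_width: 0.5
gripper_force: 0.0
```

Emit:
send_rows:
  targets: "0 0 0 0 0 0 0;0 0 0 0 0 0 0;0 0 0 0 0 0 0"

```text
time_s: 10.42
ee_pos: [692.9, 170.3, 170.2]
ee_rot: [179.8, -0.1, 70.6]
force: [0.4, 0.3, 0.2]
gripper_width: 0.7
gripper_force: 0.0
```

```bash
python3 - <<'E'
from h import *
print(fx(),env.state()["force"]); fgoal([62,113,168])
f=eyes.grab_frame("side"); cv2.imwrite("pics/e.png",cv2.resize(f["image"][110:220,240:340],None,fx=5,fy=5,interpolation=2))
E
```

```text
[ 62.92129085 113.13119094 170.17261868] [0.43815153 0.25421434 0.19922988]
shift m [-0.0001 -0.0009  0.0022] rotvec [ 0.16 -0.06 -0.02] t 10.42
```

View pics/e.png

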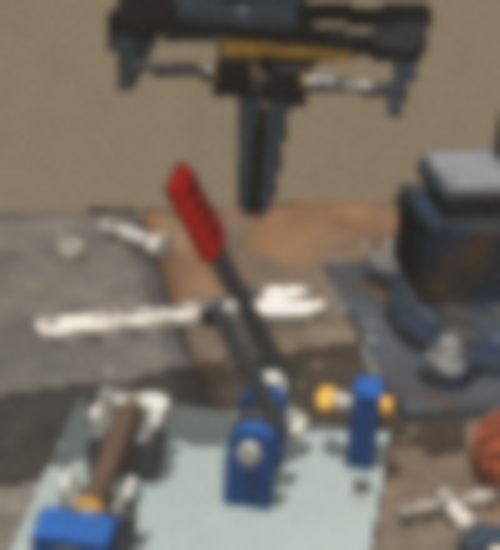

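The shut fingers (tip at (258,205), about 20 mm thick) stand on the +x side of the red pad (200,215), so I press along the arc.

Emit:
send_rows:
  targets: "0 -0.008 0.002 0 0 0 0;0 -0.018 0.003 0 0 0 0;0 -0.025 0.004 0 0 0 0;0 -0.035 0.009 0 0 0 0;0 -0.045 0.014 0 0 0 0;0 -0.054 0.021 0 0 0 0;0 -0.062 0.028 0 0 0 0;0 -0.062 0.028 0 0 0 0"

```text
time_s: 11.13
ee_pos: [632.5, 191.2, 140.4]
ee_rot: [180.0, 0.0, 70.6]
force: [0.1, -1.4, 3.0]
gripper_width: 0.3
gripper_force: 1.6
```

```bash
python3 - <<'E'
from h import *
print(fx(),env.state()["force"]); p0=fx()
for al in (40,30,20,10,2,-2): d=arc(al,3,11)-p0; print(al,(d[[1,0]]/1000).round(4),(-d[2]/1000).round(4))
E
```

```text
[ -1.0588287  112.74963333 140.4352339 ] [ 0.05654915 -1.3604526   3.03593618]
40 [0.0003 0.0011] -0.0003
30 [ 0.0003 -0.0133] 0.0169
20 [ 0.0003 -0.0245] 0.0363
10 [ 0.0003 -0.0321] 0.0574
2 [ 0.0003 -0.0355] 0.075
-2 [ 0.0003 -0.0362] 0.0839
```

Emit:
send_rows:
  targets: "0 -0.007 0.008 0 0 0 0;0 -0.013 0.017 0 0 0 0;0 -0.019 0.027 0 0 0 0;0 -0.0245 0.036 0 0 0 0;0 -0.029 0.047 0 0 0 0;0 -0.032 0.057 0 0 0 0;0 -0.034 0.066 0 0 0 0;0 -0.035 0.074 0 0 0 0;0 -0.035 0.076 0 0 0 0;0 -0.035 0.076 0 0 0 0"

```text
time_s: 11.97
ee_pos: [600.4, 203.1, 67.4]
ee_rot: [180.0, -0.1, 70.6]
force: [-6.0, 1.2, 16.8]
gripper_width: 0.2
gripper_force: 8.2
```

```bash
python3 - <<'E'
from h import *
print(fx(),env.state()["force"])
E
```

```text
[-35.29288988 113.34296489  67.39525325] [-5.96075025  1.16599946 16.77652994]
```

Emit:
send_rows:
  targets: "0 0 0.003 0 0 0 0;0 0 0.003 0 0 0 0;0 0 0.003 0 0 0 0"

```text
time_s: 12.22
ee_pos: [600.4, 203.2, 67.1]
ee_rot: [179.9, -0.1, 70.6]
force: [-10.1, -0.4, 29.3]
gripper_width: -0.0
gripper_force: 14.9
```

Emit:
send_rows:
  targets: "0 0 -0.01 0 0 0 0;0 0 -0.04 0 0 0 0;0 0 -0.08 0 0 0 0;0 0 -0.12 0 0 0 0;-0.04 0 -0.16 0 0 0 0;-0.08 0 -0.18 0 0 0 0;-0.12 0 -0.18 0 0 0 0;-0.16 0 -0.18 0 0 0 0;-0.2 0 -0.18 0 0 0 0;-0.24 -0.03 -0.18 0 0 0 0;-0.27 -0.03 -0.18 0 0 0 0;-0.27 -0.03 -0.18 0 0 0 0"

```text
time_s: 13.22
ee_pos: [478.9, -46.6, 241.7]
ee_rot: [-180.0, 0.2, 70.3]
force: [-0.1, 0.3, -0.6]
gripper_width: 0.2
gripper_force: 0.0
```

```bash
python3 - <<'E'
from h import *
o=np.zeros((600,800,3),np.uint8)
for n,(x,y,w,h),ox in (("top",(165,100,120,110),0),("side",(225,150,100,110),400)):
    f=eyes.grab_frame(n); s=cv2.resize(f["image"][y:y+h,x:x+w],None,fx=400/w,fy=400/w,interpolation=2); o[:s.shape[0],ox:ox+400]=s
cv2.imwrite("pics/f.png",o)
E
```

```text
(no output)
```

View pics/f.png

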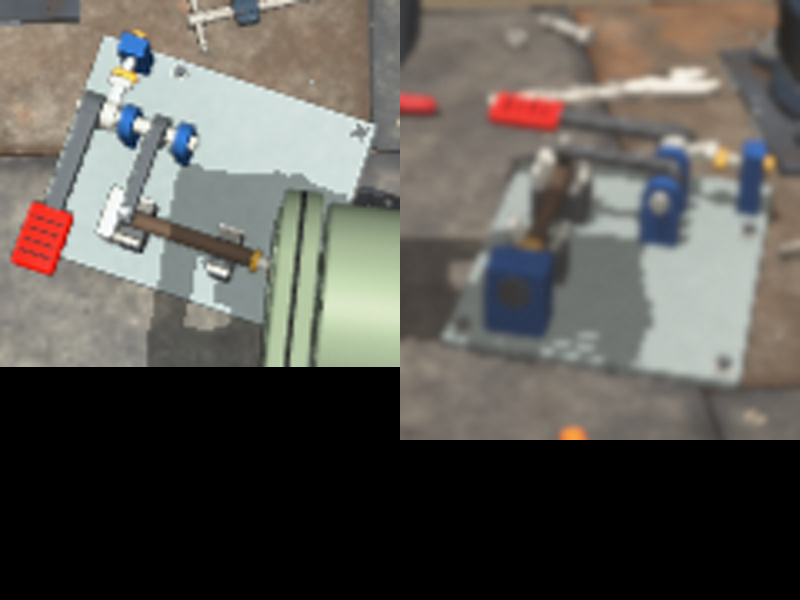

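The lever is level and held: the pad is at (42,238) in the top crop. Its foot is on the seated bar at about (125,215), and the robot is clear.

```bash
python3 -c "
from workcell import env
print(env.job_done())"
```

```text
the job is handed in; nothing more can be done
None
```

The bar lies flat in both rests between plunger and stop, the clamp lever is latched down on it, and the job was handed in at about 13 s; the hand-in returned no verdict.

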